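# Index the tester's sample stage and pin it with the guide rod

## Task

Slide the tester's stage by its knob until the marked centre of the sample disc sits right under the fixed needle. Then take the square-headed guide rod out of the rack and lower it through the upper guide and on through the bushing of the stage until its tip has come out below the stage plate, and finish still holding it upright there, its collar hanging clear (about 15 mm) above the upper guide instead of resting on it. Leave the other rods and everything else on the table where they are.

Things in the scene. Friction and masses are not known exactly. Their poses are not given: they have to be found in the camera images.
- tester: Bench tester, fixed: white base 160 x 360 mm, 12 mm thick, rails, sliding stage, and on its -x side two grey brackets: one with the brass upper guide block and, 100 mm further in +y, the needle bracket. Nothing on it is higher than 120 mm. Origin on the table below the upper guide's bore; y is the stage's sliding direction.
- stage (a joint): Sliding position of the aluminium stage along the tester's y axis, in m: 0 when the sample's mark is exactly under the needle and the stage's bushing exactly below the upper guide; it starts 30 to 70 mm on the negative side; stops at -0.075 and +0.020. Friction about 2.5 N; it stays where it is left.
- stage_knob (a point): Point on the axis of the stage's upright round black knob, 98 mm above the table; the knob is 18 mm in diameter and reaches from 66 to 116 mm above the table. It stands on the stage, 105 mm in -y from the stage's bushing.
- sample_mark (a point): The marked spot (black dot with cross lines) at the centre of the white sample disc (54 mm diameter, fixed on the stage), on the disc's top, 70 mm above the table, 100 mm in +y from the stage's bushing.
- needle_tip (a point): Tip of the fixed, downward pointing steel needle, 75 mm above the table, 5 mm above the sample's top.
- guide_mouth (a point): Centre of the upper guide's bore at its upper face, 120 mm above the table. Brass block 40 x 40 mm, 16 mm thick; vertical through bore, 15 mm in diameter.
- stage_mouth (a point): Centre of the stage bushing's bore at its upper face, 64 mm above the table. Brass block 36 x 36 mm, 20 mm thick, vertical through bore 15 mm in diameter; its underside and that of the stage plate are 44 mm above the table. Below it is open space down to the base plate (12 mm above the table).
- rod_head (a point): Centre of the steel guide rod's square grip: 16 x 16 mm, 44 mm tall, flats across the point's x and y axes, z up along the rod. Below it a round collar (26 mm, 6 mm thick), then the 12 mm shank, 105 mm long, its last 8 mm tapered to 6 mm. About 0.2 kg. It hangs upright in one of the rack's holes, this point 146 mm above the table. The only rod with a square head.
- rod_tip (a point): Lower end of the guide rod, on its axis, 133 mm below rod_head.
- rod_collar (a point): Underside of the guide rod's collar, on the axis, 105 mm above the tip and 28 mm below rod_head.
- rack: Aluminium rod rack, fixed, 70 x 190 mm, upper plate 50 x 170 mm with its top 118 mm above the table, end walls to 125 mm; three 18 mm holes along its y axis at -55, 0 and +55 mm. Origin on the table below the middle hole. The rods hang in it by their collars.
- short_rod: Another rod in the rack, not to be used: plain round head 18 mm in diameter, 70 mm shank, its top 148 mm above the table. Origin at its lower tip.
- ball_rod: Another rod in the rack, not to be used: ball head 20 mm in diameter, 90 mm shank, its top 150 mm above the table. Origin at its lower tip.
- beaker: Glass beaker, 60 mm diameter, 75 mm tall, on the table beside the tester; origin under its centre.
- tin: Aluminium sample tin, 48 mm diameter, 35 mm tall, beside the tester; origin under its centre.
- sample_jar: Amber jar, 52 mm diameter, 70 mm tall, beyond the rack; origin under its centre.
- steel_bar: Square steel bar 24 x 130 x 24 mm lying on the robot's side of the rack; origin under its centre.
- brush: Brush, 140 mm long, lying on the table to the right of the tester.
- dish: White dish, 90 mm diameter, 18 mm tall, to the right of the tester; origin under its centre.

How it is judged:
By the outcome, as a careful person would: the job done as asked, in the order asked, and still so for the second after the job is handed in, while the arm keeps its last pose, push and grip.
It also fails if it takes over 61 s, if anything falls off the work surface, if the arm or the gripper's body presses on something with over 40 N, if the wrist force passes 120 N, or if a joint passes its speed limit or range.

## Robot

A 6-joint arm with a two-finger parallel gripper is mounted at the origin on the work surface. World frame = base frame: x ahead of the robot, y to its left, z up, the work surface at z = 0. Lengths are in mm, angles in degrees, forces in N, time in s.
With the tool pointing down it reaches from about 425 to 950 mm from the base axis. Payload 3.5 kg.
Tool frame: the origin (TCP) lies at the very end of the fingers, on their centre line; the grasp point (between the pads) lies behind it (manip.hold_point_z is the z of the grasp point in the tool frame, in mm); z points along the fingers, y is the line along which they close (so a half turn about z gives the same grasp; the last joint's range is limited). The gripper opens to 85 mm and grips with 20 to 120 N. Pads are 22 mm wide; open, the fingers measure 114 mm over their backs; the gripper's body (76 mm by 85 mm) begins 54 mm behind the grasp point. The pads swing forward as they close: fully open they stand 13 mm farther back than shut.
Start: joints at [-82.792, 16.404, 90.338, -0, 73.258, -8.594], TCP at [183.838, -649.469, 231.325] pointing down, gripper open.
Joint ranges: [-158.93, 158.93], [-51.34, 127.21], [12.03, 142.37], [-87.48, 267.48], [13.55, 161.25], [-162.69, 162.69]. Speed limits (degrees/s): [159.86, 159.86, 180, 180, 180, 180].

## Interface

Orientations are given as [roll, pitch, yaw] about the fixed x, y, z axes, in that order (R = Rz(yaw) Ry(pitch) Rx(roll)).
In Python, from cell import manip gives the robot as it stands. The module is installed in compiled form; this text tells all that it offers.
- The arm moves only by the tool carry_out, never from a script. Its argument "motion" is a list of rows, each a list of 2 entries, a list of its own where there are three numbers: the shift along the tool's x, y, z scaled (see below), then the turn about the tool's z scaled (see below). In form: [[[dx, dy, dz], spin], ...]. A call has 1 to 12 rows; each row is the pose to reach, as a shift and turn from the pose commanded when the call began, along the tool's axes at that moment; what a row does not reach only later rows make up. The controller multiplies each number of a shift by 0.4 m and each number of a turn by 30 degrees. A row lasts 1/8 s, in which the tool goes at most 62.5 mm and 10.7 degrees, less where a joint would pass 70% of its speed; a pose out of reach is approached as far as the arm can. A call with a number of a shift or a turn outside -1 to 1 is refused whole. A call with a gripper value outside its range is refused whole. "gripper" is the closure, from 0 (fully open) to 1 (shut), set as the call begins (left out, the last holds). The fingers move at their own pace and stop on an object; "grip_force" is the grip in N (left out, the last holds). Time passes only in rows, so rows that repeat a pose let the fingers close. It gives the time, the measured TCP pose, the force, the opening and the grip force at its end, in the units of the state.
- manip.sense(): the state, without advancing time (a new reading comes with each control period).
- manip.grab_frame(name): name is "scene" or "top" or "wrist"; returns the picture (420x560x3 uint8, red, green, blue); there is no depth.
- manip.camera_model(name): a dict with "intrinsics" (3x3 intrinsics, pixels), "extrinsics" (4x4, takes a point from world to camera coordinates); the wrist camera has in their place "tool_from_camera" (4x4, takes a point from camera to tool coordinates, whose origin is the TCP and whose axes are the flange's). Camera axes: x right, y up, looking along -z (the intrinsics and any distortion apply to the point x, -y, -z); pixel columns grow to the right and rows downward; lengths in mm; the calibration is good to about 2 mm. The wrist camera is an equidistant fisheye: a pixel r from the principal point sees the ray r / f radians off the axis. A picture is of the moment at which its call begins: read the wrist's pose just before it. camera_model takes no time and is no camera call.
- manip.finish_job(): hands the job in; it is judged then, once.
Trained networks look in the newest picture that a camera, given by its name, has taken for a name from the list of things; names that differ only in an ending like _2 or _b are one class to them, and where a whole thing is asked for, a point or a joint stands for the part that bears it (a point fixed in the world has none). Each returns a list of dicts, best first, with "conf" (0 to 1); they miss things now and then, are a little off and sometimes report something else, mostly with a low value. They report only what shows in the picture. A call takes as long as a camera call.
- manip.find_in(label, camera): "at" ([x, y, z] in mm, in the coordinates of the camera as it stood for that picture, good to about 4 mm: the middle of the surface that is visible of it).
- manip.silhouettes(label, camera): "region" (420x560 bool, what is visible of it).
The state is a dict: "time_s": time; "joint_positions": joint angles; "dq": joint speeds; "effort": joint torques, N m; "eef_pos": TCP position; "tool_rot": TCP orientation; "ft_force": force on the tool from outside, world axes, zero at the start; "ft_torque": the same for the moment, N m; "grip_width": finger opening in mm; "grasp_force": force on a finger pad.
Only numpy, scipy, OpenCV 4.12 (cv2) and the standard library are available. Lean on these libraries where they do the work, as an engineer would, in place of code of your own. Each camera call takes 0.05 s, during which the arm holds its last target. There are 200 camera calls.

## Working session

There is one attempt and no reset: what is moved stays moved. The work goes in short steps, Python scripts to look and compute and a tool call to move; the robot and the scene stay as the last step left them, time stands still between calls to the robot, and variables do not carry over. Pictures are saved under pics/ and viewed, at most 10 in all, crops included, and the job is handed in when it is done.

Besides the shell and the picture viewer there is one more tool, called after "Call:" by a JSON object that holds its "api" and its "payload". carry_out: Moves the arm, as the interface text tells. Shifts and turns lie within -1 to 1; 1 stands for 0.4 m of shift or 30 degrees of turn. Its arguments: {"type":"object","properties":{"motion":{"type":"array"},"gripper":{"type":"number"},"grip_force":{"type":"number"}},"required":["motion"]}

```bash
mkdir -p pics; ls; cat > h.py <<'E'
import numpy as np, cv2
from cell import manip
from scipy.spatial.transform import Rotation as R
def T_wc(name):
    m=manip.camera_model(name)
    if name!='wrist': return np.linalg.inv(np.array(m['extrinsics'],float))
    s=manip.sense(); T=np.eye(4); T[:3,:3]=R.from_euler('xyz',s['tool_rot'],degrees=True).as_matrix(); T[:3,3]=s['eef_pos']
    return T@np.array(m['tool_from_camera'],float)
def ray(name,u,v,z,T=None):
    """world point at height z seen at pixel u,v"""
    m=manip.camera_model(name);K=np.array(m['intrinsics'],float);T=T_wc(name) if T is None else T
    a=np.array([(u-K[0,2])/K[0,0],(v-K[1,2])/K[1,1]])
    if name=='wrist':
        r=np.linalg.norm(a);a=a/max(r,1e-9);d=np.array([a[0]*np.sin(r),-a[1]*np.sin(r),-np.cos(r)])
    else:
        d=np.array([a[0],-a[1],-1])
    d=T[:3,:3]@d;o=T[:3,3];return o+d*(z-o[2])/d[2]
def proj(name,P,T=None):
    m=manip.camera_model(name);K=np.array(m['intrinsics'],float);T=T_wc(name) if T is None else T
    p=np.linalg.inv(T)@np.r_[P,1];x,y,z=p[0],-p[1],-p[2]
    if name=='wrist':
        r=np.hypot(x,y);th=np.arctan2(r,z);return K[:2,2]+np.array([K[0,0]*x,K[1,1]*y])/max(r,1e-9)*th
    return K[:2,2]+np.array([K[0,0]*x,K[1,1]*y])/z
def grab(name,fn=None):
    im=manip.grab_frame(name)
    if fn: cv2.imwrite('pics/'+fn,im[:,:,::-1])
    return im
def find(label,name,T=None):
    T=T_wc(name) if T is None else T
    return [(round(d['conf'],2),(T@np.r_[d['at'],1])[:3].round(1)) for d in manip.find_in(label,name)[:2]]
E
python3 - <<'E'
from h import *
print(manip.sense(), manip.hold_point_z)
for c in ('scene','top','wrist'):
    print(c,{k:np.round(v,3).tolist() if not isinstance(v,str) else v for k,v in manip.camera_model(c).items()})
a=grab('top','top.png');b=grab('scene','scene.png')
for c in('top','scene'):
    for l in ['tester','stage_knob','sample_mark','needle_tip','guide_mouth','stage_mouth','rod_head','rack','short_rod','ball_rod','steel_bar','beaker','tin','sample_jar']:
        try: print(c,l,find(l,c))
        except Exception as e: print(c,l,e)
E
```

```text
pics
{'time_s': 0.0, 'joint_positions': array([-8.27910702e+01,  1.64552586e+01,  9.04237277e+01,  5.32751567e-04,
        7.32588317e+01, -8.59334915e+00]), 'dq': array([-0.02439391,  0.02158007,  0.04167184,  0.0523692 ,  0.06199188,
        0.02367543]), 'effort': array([-4.82343003e-04, -4.05981553e+01, -2.92624784e+01, -1.57969080e-04,
        5.77869709e-03,  4.42607956e-06]), 'eef_pos': array([ 183.77274841, -648.81045316,  229.91733672]), 'tool_rot': array([-1.79863805e+02, -2.10968928e-02,  1.58020998e+01]), 'ft_force': array([-0.84746912, -0.33676009, -0.17602189]), 'ft_torque': array([ 0.00163026, -0.01396419, -0.03497146]), 'grasp_force': 0.0, 'grip_width': 85.52459278947077} -18.700000000000003
scene {'intrinsics': [[513.968, 0.0, 271.845], [0.0, 513.968, 214.686], [0.0, 0.0, 1.0]], 'extrinsics': [[-0.648, 0.762, -0.002, 388.094], [-0.41, -0.346, 0.844, 115.369], [0.642, 0.547, 0.536, -1591.26], [0.0, 0.0, 0.0, 1.0]]}
top {'intrinsics': [[467.285, 0.0, 275.099], [0.0, 467.285, 204.127], [0.0, 0.0, 1.0]], 'extrinsics': [[-0.026, -1.0, -0.016, 3.251], [0.988, -0.029, 0.153
[... 1522 characters left out ...]
5. ])), (0.6, array([561. , 298.8, 124.2]))]
scene rod_head [(0.95, array([563.8, 354.1, 124.9]))]
scene rack [(0.58, array([562.2, 360.6, 128.6])), (0.57, array([558.5, 313.5,  42.5]))]
scene short_rod [(0.48, array([512.1, -19.9,  46.1])), (0.16, array([621.9, -44.5,  31.5]))]
scene ball_rod [(0.59, array([559.1, 303.4, 122.2])), (0.44, array([511.2, -20.2,  46.4]))]
scene steel_bar [(0.58, array([493.3, 398.4,  18.7])), (0.46, array([507.7, -26. ,  46.8]))]
scene beaker [(0.75, array([ 601.8, -186.5,   52.1])), (0.41, array([563.4, 357.5, 128.6]))]
scene tin [(0.93, array([620. , -45. ,  32.5]))]
scene sample_jar [(0.63, array([683.1, 334.2,  47. ])), (0.56, array([623.9, -45.4,  29.1]))]
```

```bash
python3 - <<'E'
import cv2
a=cv2.imread('pics/top.png');b=cv2.imread('pics/scene.png')
# tester + rack crops from top
cv2.imwrite('pics/topc.png',cv2.resize(a[150:290,130:430],(800,373),interpolation=cv2.INTER_CUBIC))
cv2.imwrite('pics/scc.png',cv2.resize(b,(800,600),interpolation=cv2.INTER_CUBIC))
E
```

```text
(no output)
```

View pics/top.png

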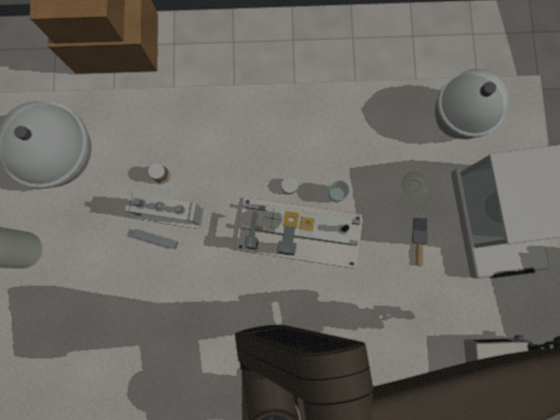

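View pics/scc.png

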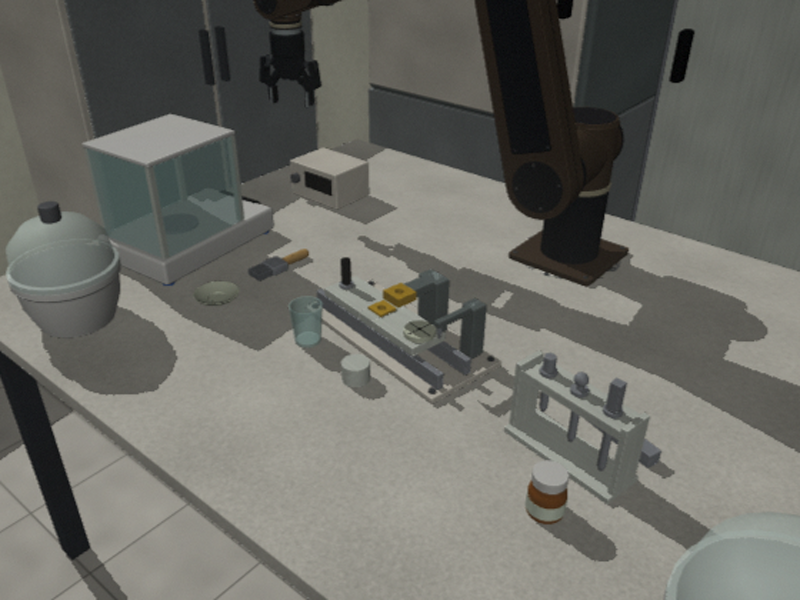

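The top picture shows the tester around (300,230) with the knob near (344,228) and the brass blocks at (292,219) and (307,223). The rack is around (163,210), and the square head is its left rod, on the +y side. Next, a closer crop and first estimates.

View pics/topc.png

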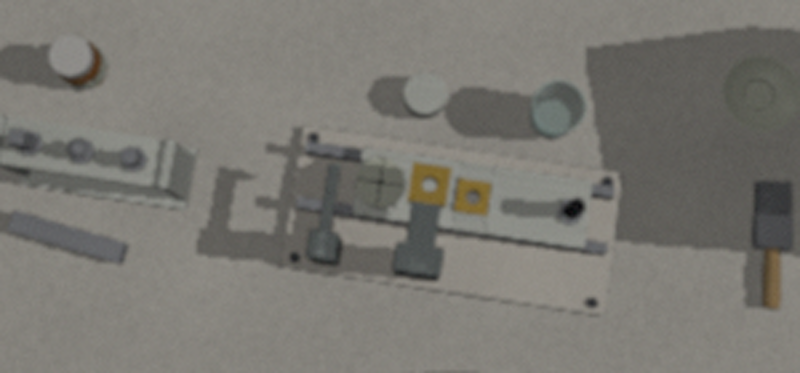

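```bash
python3 - <<'E'
from h import *
for n,u,v,z in [('knob',344,228,116),('guide',292,219,120),('stage',307,223,64),('mark',272,219,70),('head',136,204,168)]:
    print(n,ray('top',u,v,z).round(1))
a=cv2.imread('pics/top.png')
h=cv2.cvtColor(a,cv2.COLOR_BGR2HSV)
m=((h[...,0]>12)&(h[...,0]<32)&(h[...,1]>120)&(h[...,2]>80)).astype('uint8')
n,l,s,c=cv2.connectedComponentsWithStats(m)
for i in range(1,n):
    if s[i,4]>20: print(s[i],c[i])
b=cv2.imread('pics/scene.png')
print([ray('scene',u*.7,v*.7,z).round(1) for u,v,z in [(346,262,116),(401,293,120),(382,308,64),(617,382,168)]])
E
```

```text
knob [ 477.4 -199.5  116. ]
guide [505.6 -58.3 120. ]
stage [ 499.8 -102.    64. ]
mark [513.3  -2.7  70. ]
head [551.8 356.  168. ]
[  31    0   77   19 1062] [67.95856874  8.39077213]
[122   0  23  44 650] [132.05692308  20.98      ]
[146  39  10  16  51] [150.25490196  46.66666667]
[49 43 29  4 74] [61.51351351 44.36486486]
[78 43 12  3 24] [83.79166667 43.83333333]
[91 42 28  3 60] [104.53333333  42.96666667]
[284 212  14  15 132] [290.5530303  218.58333333]
[301 218  13  12 101] [306.63366337 223.46534653]
[array([ 488.3, -194. ,  116. ]), array([512.1, -46. , 120. ]), array([501.5, -97.5,  64. ]), array([563.3, 356. , 168. ])]
```

The crop shows the tester turned about -8 to -10° in the world. The knob is at crop (572,208), the stage bushing at (473,197), the guide at (430,184), and the mark cross at (380,184), away from the needle arm at (330,200). Moving over the tester for a wrist view.

Call:
{"api": "carry_out", "payload": {"motion": [[[0.55, -0.55, -0.2], 0.8], [[0.55, -0.55, -0.2], 0.8], [[0.55, -0.55, -0.2], 0.8], [[0.55, -0.55, -0.2], 0.8], [[0.55, -0.55, -0.2], 0.8], [[0.55, -0.55, -0.2], 0.8]], "gripper": 0.0}}

```text
time_s: 2.25
eef_pos: [337.4, -375.6, 313.5]
tool_rot: [179.8, -0.2, -8.0]
ft_force: [0.2, -0.6, 0.2]
grip_width: 85.4
grasp_force: 0.0
```

```bash
cat >> h.py <<'E'
def go(target,yaw=None):
    """shift/spin numbers (measured-pose based) for a world TCP target"""
    s=manip.sense(); M=R.from_euler('xyz',s['tool_rot'],degrees=True).as_matrix()
    d=M.T@(np.array(target)-s['eef_pos'])/400
    y=s['tool_rot'][2]; sp=0 if yaw is None else -(((yaw-y+90)%180)-90)/30
    print('t',round(s['time_s'],2),'pos',s['eef_pos'].round(1),'rot',s['tool_rot'].round(2),'F',s['ft_force'].round(1),'w',round(s['grip_width'],1),'-> shift',d.round(4),'spin',round(sp,3))
E
python3 -c "
from h import *
go([470,-130,300],-8)"
```

```text
t 2.25 pos [ 337.4 -375.6  313.5] rot [ 1.7984e+02 -1.6000e-01 -7.9500e+00] F [ 0.2 -0.6  0.2] w 85.4 -> shift [ 0.2434 -0.6541  0.0326] spin 0.002
```

Call:
{"api": "carry_out", "payload": {"motion": [[[0.24, -0.65, 0.03], 0], [[0.24, -0.65, 0.03], 0], [[0.24, -0.65, 0.03], 0], [[0.24, -0.65, 0.03], 0], [[0.24, -0.65, 0.03], 0], [[0.24, -0.65, 0.03], 0], [[0.24, -0.65, 0.03], 0]]}}

```text
time_s: 3.12
eef_pos: [467.4, -135.2, 299.1]
tool_rot: [180.0, 0.0, -8.2]
ft_force: [0.5, 0.7, -0.6]
grip_width: 85.2
grasp_force: 0.0
```

```bash
python3 - <<'E'
from h import *
go([470,-130,300],-8)
T=T_wc('wrist');a=grab('wrist','w1.png')
for l in ['stage_knob','sample_mark','guide_mouth','stage_mouth','needle_tip']: print(l,find(l,'wrist',T))
np.save('T1.npy',T)
cv2.imwrite('pics/w1b.png',cv2.resize(a[:,:,::-1],(800,600),interpolation=cv2.INTER_CUBIC))
E
```

```text
t 3.12 pos [ 467.4 -135.2  299.1] rot [ 1.7997e+02  3.0000e-02 -8.2500e+00] F [ 0.5  0.7 -0.6] w 85.2 -> shift [ 0.0045 -0.0139 -0.0023] spin -0.008
stage_knob [(0.8, array([ 501.8, -122.2,   54.4]))]
sample_mark [(0.78, array([ 500.1, -124.2,   58.8]))]
guide_mouth [(0.97, array([492.9, -80.5,  57.7])), (0.67, array([656.9, 307.8,  18.5]))]
stage_mouth [(0.95, array([ 501.6, -117.8,   59.1]))]
needle_tip [(0.57, array([487.2, -83. ,  56.8]))]
```

View pics/w1b.png

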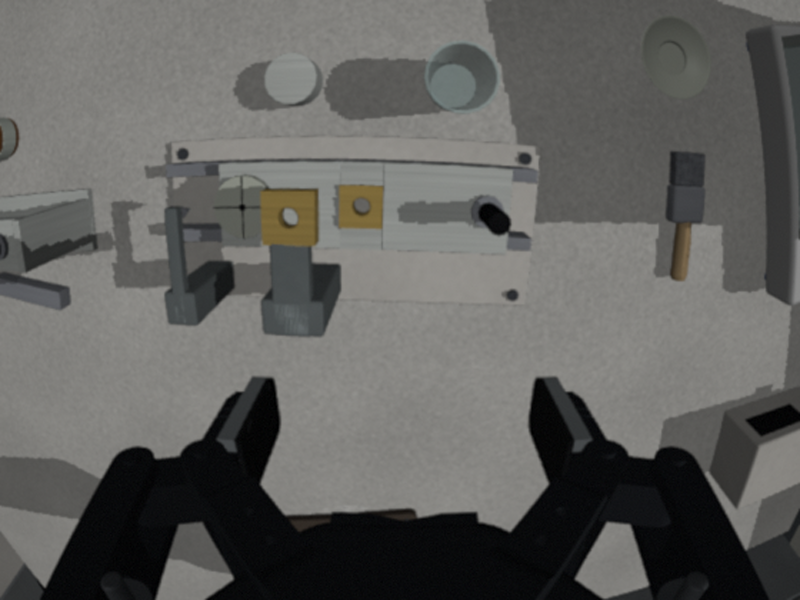

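The wrist view (800x600) shows the mark cross at (242,207), the guide bore at (290,217), the stage bushing bore at (362,206), and the knob top at about (497,220). Computing positions from these.

```bash
python3 - <<'E'
from h import *
T=np.load('T1.npy');a=cv2.imread('pics/w1.png');h=cv2.cvtColor(a,cv2.COLOR_BGR2HSV)
m=((h[...,0]>12)&(h[...,0]<32)&(h[...,1]>120)&(h[...,2]>60)).astype('uint8');m[:,280:]=0
n,l,s,c=cv2.connectedComponentsWithStats(m)
for i in range(1,n):
    if s[i,4]>100:
        cs,_=cv2.findContours((l==i).astype('uint8'),cv2.RETR_EXTERNAL,cv2.CHAIN_APPROX_NONE)
        z=120 if c[i][0]<230 else 64
        r=cv2.minAreaRect(cs[0]);print('brass',r,ray('wrist',*r[0],z,T).round(1)); 
        q=cv2.boxPoints(r); print([ray('wrist',*p,z,T)[:2].round(1).tolist() for p in q])
for n_,u,v,z in [('guide',290,217,120),('stage',362,206,64),('mark',242,207,70),('knob',497,221,116),('knobbase',486,209,66)]:
    print(n_,ray('wrist',u*.7,v*.7,z,T).round(1))
crop=a[110:190,120:380];cv2.imwrite('pics/w1c.png',cv2.resize(crop,(800,246),interpolation=cv2.INTER_CUBIC))
E
```

```text
brass ((252.5, 144.0), (28.0, 29.0), 90.0) [ 498.7 -104.3   64. ]
[[517.8, -90.2], [512.5, -123.6], [479.6, -118.5], [484.9, -84.5]]
brass ((202.0, 152.0), (38.0, 38.0), 90.0) [507.  -58.1 120. ]
[[529.9, -42.1], [522.8, -81.3], [484.2, -74.0], [490.8, -33.5]]
guide [506.9 -59.2 120. ]
stage [ 498.3 -105.3   64. ]
mark [515.6  -5.6  70. ]
knob [ 481.7 -205.1  116. ]
knobbase [ 482.1 -205.8   66. ]
```

View pics/w1c.png

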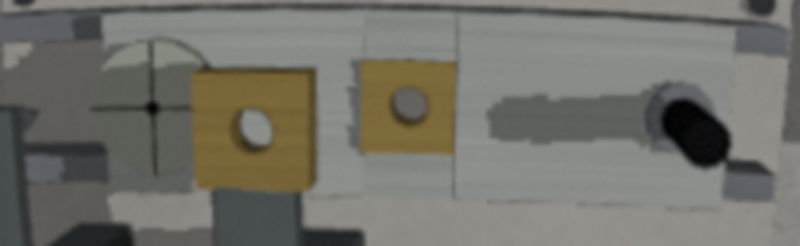

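The bores, mark and knob agree with a tester yaw of about -9.5° and a stage position of about -47 mm. Going down on the knob.

```bash
python3 -c "
from h import *
go([482,-205.5,160],-9.5)"
```

```text
t 3.42 pos [ 467.5 -135.1  299.4] rot [179.99  -0.    -8.29] F [-0.5 -0.1  0.4] w 85.5 -> shift [0.0613 0.1689 0.3484] spin 0.04
```

Call:
{"api": "carry_out", "payload": {"motion": [[[0.061, 0.169, 0.2], 0.04], [[0.061, 0.169, 0.35], 0.04], [[0.061, 0.169, 0.35], 0.04], [[0.061, 0.169, 0.35], 0.04], [[0.061, 0.169, 0.45], 0.04], [[0.061, 0.169, 0.549], 0.04], [[0.061, 0.169, 0.549], 0.04], [[0.061, 0.169, 0.549], 0.04]]}}

```text
time_s: 4.42
eef_pos: [483.9, -205.5, 82.6]
tool_rot: [179.9, -0.2, -9.4]
ft_force: [-0.7, 0.4, 0.3]
grip_width: 85.3
grasp_force: 0.0
```

```bash
python3 - <<'E'
from h import *
go([482,-205.5,80],-9.5)
a=grab('wrist','w2.png')
E
```

```text
t 4.42 pos [ 483.9 -205.5   82.6] rot [179.9   -0.23  -9.38] F [-0.7  0.4  0.3] w 85.3 -> shift [-0.0046  0.0008  0.0064] spin 0.004
```

View pics/w2.png

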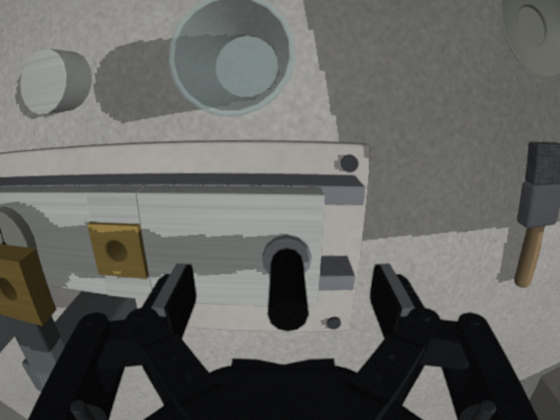

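The knob top at (289,312) lies between the pads, near their centre line at x≈283. Closing on it.

Call:
{"api": "carry_out", "payload": {"motion": [[[0, 0, 0], 0], [[0, 0, 0], 0], [[0, 0, 0], 0], [[0, 0, 0], 0], [[0, 0, 0], 0], [[0, 0, 0], 0], [[0, 0, 0], 0], [[0, 0, 0], 0]], "gripper": 1.0, "grip_force": 30}}

```text
time_s: 5.48
eef_pos: [482.4, -205.0, 80.2]
tool_rot: [180.0, -0.0, -9.4]
ft_force: [-2.3, -2.1, 5.2]
grip_width: 17.4
grasp_force: 29.5
```

```bash
python3 - <<'E'
from h import *
go([482,-205.5,80],-9.5)
print(ray('wrist',289,312,116).round(1), ray('wrist',116,250,64).round(1),manip.sense()['grasp_force'])
E
```

```text
t 5.47 pos [ 482.4 -205.    80.2] rot [ 1.7995e+02 -2.0000e-02 -9.3900e+00] F [-2.3 -2.1  5.2] w 17.4 -> shift [-0.0007  0.0014  0.0004] spin 0.004
[ 483.1 -207.9  116. ] [ 498.8 -106.1   64. ] 29.524552524089813
```

Call:
{"api": "carry_out", "payload": {"motion": [[[0, -0.02, 0], 0], [[0, -0.04, 0], 0], [[0, -0.06, 0], 0], [[0, -0.08, 0], 0], [[0, -0.1, 0], 0], [[0, -0.113, 0], 0], [[0, -0.113, 0], 0], [[0, -0.113, 0], 0]]}}

```text
time_s: 6.48
eef_pos: [490.7, -159.2, 80.2]
tool_rot: [-179.9, -0.1, -9.4]
ft_force: [4.8, 1.8, 5.8]
grip_width: 17.6
grasp_force: 29.9
```

```bash
python3 - <<'E'
from h import *
go([482.4,-205,80.2],-9.4)
a=grab('wrist','w3.png')
cv2.imwrite('pics/w3c.png',cv2.resize(a[140:360,0:300,::-1],(800,587),interpolation=cv2.INTER_CUBIC))
E
```

```text
t 6.47 pos [ 490.7 -159.2   80.2] rot [-1.7989e+02 -1.3000e-01 -9.4300e+00] F [4.8 1.8 5.8] w 17.6 -> shift [-0.0016  0.1164 -0.0003] spin -0.001
```

View pics/w3c.png

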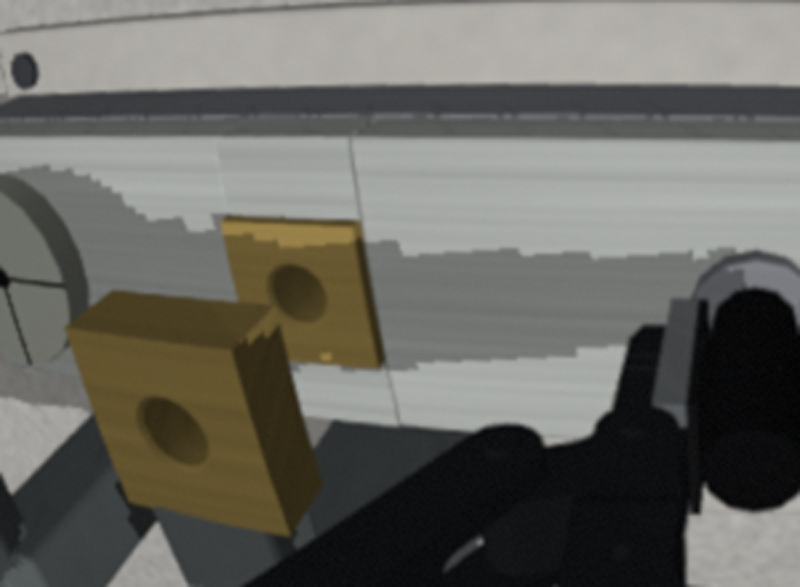

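The bushing bore shows at crop (298,292) and the guide bore at (172,431).

```bash
python3 - <<'E'
from h import *
T=T_wc('wrist');d=T[:3,2];print('cam',T[:3,3].round(1))
s=ray('wrist',111.75,249.5,64,T);g=ray('wrist',64.5,301.6,120,T)
u=np.array([np.sin(np.radians(9.4)),np.cos(np.radians(9.4))])
print(s.round(1),g.round(1),'s=',(s-g)[:2]@u, 'perp',(s-g)[:2]@[u[1],-u[0]])
print('knob+105u',manip.sense()['eef_pos'][:2]+105*u)
E
```

```text
cam [ 574.4 -173.7  222. ]
[507.8 -57.1  64. ] [507.8 -58.2 120. ] s= 1.1321318331644454 perp -0.14622624917516536
knob+105u [507.784342   -55.57553157]
```

Call:
{"api": "carry_out", "payload": {"motion": [[[0, 0, 0], 0], [[0, 0, 0], 0], [[0, 0, 0], 0], [[0, 0, 0], 0], [[0, 0, -0.1], 0], [[0, 0, -0.2], 0], [[0, 0, -0.2], -0.35], [[0, 0, -0.2], -0.7], [[0, 0, -0.2], -1], [[0, 0, -0.2], -1]], "gripper": 0.0}}

```text
time_s: 7.78
eef_pos: [489.5, -160.0, 159.6]
tool_rot: [-180.0, 0.0, 20.5]
ft_force: [-0.1, 0.1, 0.0]
grip_width: 85.5
grasp_force: 0.0
```

Call:
{"api": "carry_out", "payload": {"motion": [[[0, 0, 0], -0.35], [[0, 0, 0], -0.7], [[0, 0, 0], -1], [[0, 0, 0], -1]]}}

```text
time_s: 8.28
eef_pos: [489.5, -160.0, 159.6]
tool_rot: [-180.0, 0.0, 50.4]
ft_force: [0.1, 0.5, -0.9]
grip_width: 85.4
grasp_force: 0.0
```

Call:
{"api": "carry_out", "payload": {"motion": [[[0, 0, 0], -0.35], [[0, 0, 0], -0.7], [[0, 0, 0], -1], [[0, 0, 0], -1]]}}

```text
time_s: 8.78
eef_pos: [489.5, -160.0, 159.7]
tool_rot: [-180.0, -0.0, 80.3]
ft_force: [0.3, 0.7, 0.2]
grip_width: 85.3
grasp_force: 0.0
```

```bash
python3 -c "
from h import *
go([491,-139,160],80.5)"
```

```text
t 8.78 pos [ 489.5 -160.   159.7] rot [-179.99   -0.     80.31] F [0.3 0.7 0.2] w 85.3 -> shift [ 0.0524 -0.0053 -0.0008] spin -0.006
```

Call:
{"api": "carry_out", "payload": {"motion": [[[0.052, -0.005, 0], 0], [[0.052, -0.005, 0], 0], [[0.052, -0.005, 0], 0]]}}

```text
time_s: 9.15
eef_pos: [491.0, -139.5, 159.8]
tool_rot: [180.0, 0.0, 80.5]
ft_force: [0.3, -0.4, -0.1]
grip_width: 85.1
grasp_force: 0.0
```

```bash
python3 - <<'E'
from h import *
go([491,-139,160],80.5)
T=T_wc('wrist');np.save('T4.npy',T);print(T[:3,3].round(1), proj('wrist',[507.8,-57,120],T),proj('wrist',[524,42,75],T))
a=grab('wrist','w4.png')
p=proj('wrist',[507.8,-57,120],T).astype(int)
y0=max(0,p[1]-110);x0=p[0]-130
print(x0,y0)
cv2.imwrite('pics/w4c.png',cv2.resize(a[y0:y0+195,x0:x0+260,::-1],(800,600),interpolation=cv2.INTER_CUBIC))
E
```

```text
t 9.15 pos [ 491.  -139.5  159.8] rot [1.7999e+02 2.0000e-02 8.0500e+01] F [ 0.3 -0.4 -0.1] w 85.1 -> shift [ 0.0012 -0.0003 -0.0006] spin -0.0
[505.8 -56.6 301.4] [286.26077682  93.74440118] [284.88783898 -41.93585417]
156 0
```

View pics/w4c.png

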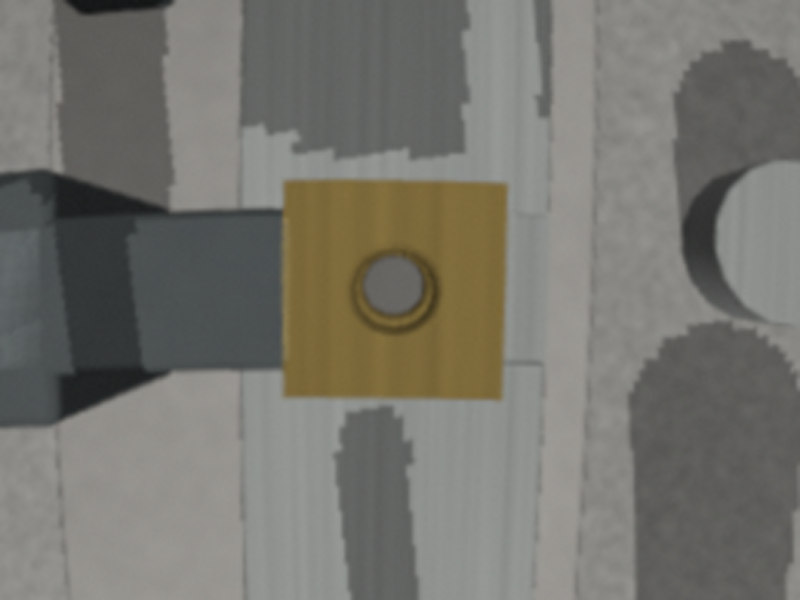

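Looking straight down, the guide bore is at crop (396,291) and the bushing bore shows through it at (392,285), so they are nearly concentric.

```bash
python3 - <<'E'
from h import *
T=np.load('T4.npy')
a=cv2.imread('pics/w4.png');h=cv2.cvtColor(a,cv2.COLOR_BGR2HSV)[:195,156:416]
brass=(h[...,1]>90).astype('uint8')
hole=((h[...,1]<60)).astype('uint8');n,l,st,c=cv2.connectedComponentsWithStats(hole)
i=l[int(285*.325),int(392*.325)];print(st[i],c[i]);di=c[i]+[156,0]
u=np.array([np.sin(np.radians(9.5)),np.cos(np.radians(9.5))])
g=ray('wrist',156+396*.325,291*.325,120,T)
cs,_=cv2.findContours(brass,cv2.RETR_EXTERNAL,cv2.CHAIN_APPROX_NONE);k=max(cs,key=cv2.contourArea);r=cv2.minAreaRect(k);print(r)
g2=ray('wrist',r[0][0]+156,r[0][1],120,T)
for z in(64,54,44):
  s=ray('wrist',*di,z,T);print(z,s.round(1),g.round(1),g2.round(1),'s',(s-g)[:2]@u,(s-g2)[:2]@u,'perp',(s-g)[:2]@[u[1],-u[0]])
b=ray('wrist',156+395*.325,366*.325,64,T)
E
```

```text
[118  83  20  19 289] [127.44290657  92.19031142]
((127.56570434570312, 93.5979995727539), (71.91736602783203, 69.82804870605469), 0.8550974130630493)
64 [506.6 -55.7  64. ] [506.9 -57.3 120. ] [506.4 -56.7 120. ] s 1.5872875503520292 1.0427051945424786 perp -0.5417942960412807
54 [506.6 -55.6  54. ] [506.9 -57.3 120. ] [506.4 -56.7 120. ] s 1.6333001145043076 1.0887177586947572 perp -0.5156866018344244
44 [506.7 -55.6  44. ] [506.9 -57.3 120. ] [506.4 -56.7 120. ] s 1.679312678656586 1.1347303228470356 perp -0.48957890762756806
```

Both views put the stage about 1 mm past zero. The needle tip against the mark will settle it, so I'm looking from the open side of the needle.

```bash
python3 -c "
from h import *
go([575,-45,145],80.5)"
```

```text
t 9.2 pos [ 491.1 -139.6  159.8] rot [1.7999e+02 2.0000e-02 8.0510e+01] F [-0.3  0.7 -0.8] w 85.6 -> shift [0.2679 0.1679 0.0369] spin 0.0
```

Call:
{"api": "carry_out", "payload": {"motion": [[[0.268, 0.168, 0.037], 0], [[0.268, 0.168, 0.037], 0], [[0.268, 0.168, 0.037], 0], [[0.268, 0.168, 0.037], 0]]}}

```text
time_s: 9.7
eef_pos: [574.7, -44.6, 144.6]
tool_rot: [-180.0, 0.0, 80.6]
ft_force: [0.4, -0.2, -0.5]
grip_width: 85.6
grasp_force: 0.0
```

```bash
python3 - <<'E'
from h import *
go([575,-45,145],80.5)
T=T_wc('wrist');np.save('T5.npy',T);print(T[:3,3].round(1))
a=grab('wrist','w5.png')
p=proj('wrist',[523.5,43,72],T).astype(int)
y0=max(0,p[1]-45);x0=max(0,p[0]-60)
print(x0,y0,p)
cv2.imwrite('pics/w5c.png',cv2.resize(a[y0:y0+90,x0:x0+120,::-1],(800,600),interpolation=cv2.INTER_CUBIC))
E
```

```text
t 9.7 pos [574.7 -44.6 144.6] rot [-1.7995e+02  2.0000e-02  8.0590e+01] F [ 0.4 -0.2 -0.5] w 85.6 -> shift [-0.0008  0.0009 -0.001 ] spin 0.003
[589.5  38.2 286.2]
124 60 [184 105]
```

View pics/w5c.png

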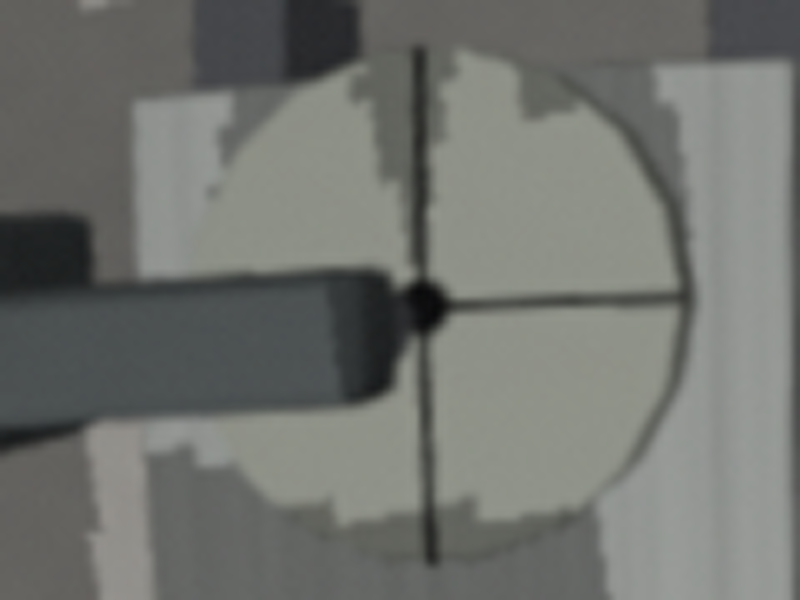

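The mark dot is at crop (427,306), partly overlapped on its left by the needle tip, with the arm end centred near (365,337). Comparing with where the needle would project for different stage positions.

```bash
python3 - <<'E'
from h import *
T=np.load('T5.npy');f=lambda P:((proj('wrist',P,T)-[124,60])*800/120).round(0)
px=np.array([124,60])+np.array([427,306])*.15
m=ray('wrist',*px,70,T);print('mark',m.round(1))
u=np.array([np.sin(np.radians(9.5)),np.cos(np.radians(9.5)),0]);x=np.array([u[1],-u[0],0])
for s in(-1,0,1,2):
    n=m-s*u
    print(s,[f(n+[0,0,h-70]).tolist() for h in(75,80,90,100,110,120)],'arm y-lines at x=-20:',[f(n-20*x+[0,0,h-70]).tolist() for h in(110,120)])
g=cv2.cvtColor(cv2.imread('pics/w5.png'),cv2.COLOR_BGR2GRAY)
print(g[98:124,176:194])
E
```

```text
mark [525.4  42.5  70. ]
-1 [[413.0, 298.0], [398.0, 301.0], [366.0, 305.0], [332.0, 311.0], [294.0, 317.0], [252.0, 323.0]] arm y-lines at x=-20: [[82.0, 334.0], [32.0, 342.0]]
0 [[413.0, 308.0], [398.0, 311.0], [367.0, 316.0], [332.0, 322.0], [295.0, 328.0], [253.0, 336.0]] arm y-lines at x=-20: [[83.0, 345.0], [32.0, 354.0]]
1 [[413.0, 318.0], [399.0, 321.0], [367.0, 327.0], [333.0, 333.0], [295.0, 340.0], [253.0, 348.0]] arm y-lines at x=-20: [[83.0, 356.0], [33.0, 366.0]]
2 [[414.0, 328.0], [399.0, 331.0], [368.0, 337.0], [333.0, 344.0], [296.0, 352.0], [254.0, 361.0]] arm y-lines at x=-20: [[84.0, 368.0], [34.0, 378.0]]
[[143 143 141 140 140 143 144 143 133 101  64  65 116 141 144 143 143 143]
 [131 128 124 122 127 133 139 142 135 109  76  68 118 141 144 144 144 143]
 [ 83  81  78  76  88 100 118 139 142 131  96  74 120 140 144 144 143 143]
 [ 52  49  44  43  48  59  90 131 140 127  89  65 104 125 138 144 144 144]
 [ 52  48  41  36  35  39  69 107 112  83  48  33  60  86 117 138 144 144]
 [ 52  49  43  37  34  36  53  75  67  38  15  14  22  44  83 120 141 145]
 [ 52  49  42  3
[... 784 characters left out ...]
103 135 143 143 143 143]
 [ 53  50  42  37  32  31  45  92 135 140 113  73  99 133 143 145 144 144]
 [ 52  50  44  35  31  31  50  96 137 140 111  72  97 135 144 144 142 142]
 [ 51  50  41  34  30  30  56 102 138 140 111  69  88 133 144 143 143 144]
 [ 50  47  38  31  34  53  84 119 140 142 116  71  88 134 145 145 143 144]
 [ 48  45  47  55  72  99 125 138 144 141 117  71  88 135 145 144 144 144]
 [ 73  77  88 107 122 134 141 144 145 141 120  71  86 134 145 145 145 144]
 [119 124 129 136 142 143 144 144 146 145 129  72  80 134 146 143 144 144]
 [140 142 143 144 144 145 144 144 144 146 133  73  81 134 145 144 144 145]
 [145 144 144 144 144 143 144 144 144 146 133  75  84 135 146 145 143 144]]
```

All three views agree on the stage being about +1.2 mm past zero. I'll grip the knob again and pull it back by that much.

```bash
python3 -c "
from h import *
go([490,-159.7,80],80.5)"
```

```text
t 9.75 pos [574.5 -45.1 144.8] rot [-1.7998e+02  2.0000e-02  8.0540e+01] F [-0.4 -0.8  0.2] w 85.6 -> shift [-0.3172 -0.1612  0.1623] spin 0.001
```

Call:
{"api": "carry_out", "payload": {"motion": [[[-0.317, -0.161, 0], 0], [[-0.317, -0.161, 0], 0], [[-0.317, -0.161, 0], 0], [[-0.317, -0.161, 0], 0], [[-0.317, -0.161, 0.08], 0], [[-0.317, -0.161, 0.16], 0], [[-0.317, -0.161, 0.16], 0], [[-0.317, -0.161, 0.16], 0]]}}

```text
time_s: 10.75
eef_pos: [491.7, -158.8, 82.0]
tool_rot: [179.9, 0.0, 80.7]
ft_force: [0.3, 0.3, 0.6]
grip_width: 85.3
grasp_force: 0.0
```

Call:
{"api": "carry_out", "payload": {"motion": [[[0, 0, 0], 0], [[0, 0, 0], 0], [[0, 0, 0], 0], [[0, 0, 0], 0], [[0, 0, 0], 0], [[0, 0, 0], 0], [[0, 0, 0], 0]], "gripper": 1.0, "grip_force": 40}}

```text
time_s: 11.62
eef_pos: [487.0, -158.3, 81.3]
tool_rot: [-179.4, -0.0, 80.7]
ft_force: [-12.9, 2.0, 11.2]
grip_width: 17.0
grasp_force: 38.9
```

Call:
{"api": "carry_out", "payload": {"motion": [[[-0.001, 0, 0], 0], [[-0.002, 0, 0], 0], [[-0.003, 0, 0], 0], [[-0.003, 0, 0], 0], [[-0.003, 0, 0], 0], [[-0.003, 0, 0], 0]]}}

```text
time_s: 12.38
eef_pos: [486.9, -158.6, 81.3]
tool_rot: [-179.4, -0.1, 80.7]
ft_force: [-12.4, 4.3, 10.9]
grip_width: 17.0
grasp_force: 38.9
```

The knob held the tool off to one side by about 13 N. Relieving that first.

Call:
{"api": "carry_out", "payload": {"motion": [[[0, -0.005, -0.001], 0], [[0, -0.009, -0.002], 0], [[0, -0.009, -0.002], 0], [[0, -0.009, -0.002], 0]]}}

```text
time_s: 12.88
eef_pos: [486.8, -159.3, 81.4]
tool_rot: [-180.0, -0.0, 80.6]
ft_force: [3.5, 1.8, -1.8]
grip_width: 17.0
grasp_force: 39.3
```

```bash
python3 - <<'E'
from h import *
go([487,-160,81],80.5)
T=T_wc('wrist');a=grab('wrist','w6.png')
p=proj('wrist',[506,-57,120],T);print(p)
h=cv2.cvtColor(a,cv2.COLOR_RGB2HSV)
m=((h[...,0]>12)&(h[...,0]<32)&(h[...,1]>90)).astype('uint8')
n,l,s,c=cv2.connectedComponentsWithStats(m);print([ (s[i],c[i].round(1)) for i in range(1,n) if s[i,4]>100])
E
```

```text
t 12.88 pos [ 486.8 -159.3   81.4] rot [-1.7998e+02 -3.0000e-02  8.0600e+01] F [ 3.5  1.8 -1.8] w 17.0 -> shift [-0.0016  0.0007  0.0009] spin 0.003
[286.71905665  31.41719448]
[(array([  224,     0,   127,    95, 11346], dtype=int32), array([288.3,  46.2]))]
```

Call:
{"api": "carry_out", "payload": {"motion": [[[0, 0, 0], 0], [[0, 0, 0], 0], [[0, 0, 0], 0], [[0, 0, 0], 0], [[0, 0, -0.1], 0], [[0, 0, -0.196], 0], [[0.05, 0.011, -0.196], 0], [[0.05, 0.011, -0.196], 0], [[0.05, 0.011, -0.196], 0], [[0.05, 0.011, -0.196], 0]], "gripper": 0.0}}

```text
time_s: 14.18
eef_pos: [493.9, -140.8, 159.3]
tool_rot: [-179.9, -0.0, 80.6]
ft_force: [-0.9, -0.1, -0.2]
grip_width: 85.4
grasp_force: 0.0
```

```bash
cat > chk.py <<'E'
from h import *
go([491,-139.5,159.8],80.5)
def meas(a,T,p0):
    h=cv2.cvtColor(a,cv2.COLOR_RGB2HSV);S=h[...,1]
    brass=((S>90)&(h[...,0]>12)&(h[...,0]<32)).astype('uint8');brass[250:]=0
    k=max(cv2.findContours(brass,cv2.RETR_EXTERNAL,cv2.CHAIN_APPROX_NONE)[0],key=cv2.contourArea);r=cv2.minAreaRect(k)
    n,l,st,c=cv2.connectedComponentsWithStats((S<60).astype('uint8'));i=l[int(r[0][1])-1,int(r[0][0])]
    u=np.array([np.sin(np.radians(9.5)),np.cos(np.radians(9.5))])
    g=ray('wrist',*r[0],120,T);s=ray('wrist',*c[i],54,T);d=(s-g)[:2]
    print('guide',g.round(2),'bush',s.round(2),st[i],'s',d@u,'perp',d@[u[1],-u[0]],'cam-guide',(T[:3,3]-g)[:2].round(1))
meas(cv2.imread('pics/w4.png')[:,:,::-1].copy(),np.load('T4.npy'),0)
T=T_wc('wrist');meas(grab('wrist','w7.png'),T,0)
E
python3 chk.py
```

```text
t 14.18 pos [ 493.9 -140.8  159.3] rot [-1.7991e+02 -1.0000e-02  8.0580e+01] F [-0.9 -0.1 -0.2] w 85.4 -> shift [ 0.002  -0.0076 -0.0012] spin 0.003
guide [506.36 -56.68 120.  ] bush [506.64 -55.62  54.  ] [274  83  20  19 289] s 1.0887220134053068 perp 0.10532821438470459 cam-guide [-0.5  0. ]
guide [506.69 -56.64 120.  ] bush [506.53 -56.64  54.  ] [271  84  19  18 286] s -0.03348710369462155 perp -0.15742037450215704 cam-guide [ 2.  -1.4]
```

The stage now reads s ≈ 0.0 mm, with the bores concentric. Going to the rack.

Call:
{"api": "carry_out", "payload": {"motion": [[[0.2, 0, -0.225], 0], [[0.9, 0.05, -0.225], 0], [[0.9, 0.05, -0.225], 0], [[0.9, 0.05, -0.225], 0], [[0.9, 0.05, -0.225], 0], [[0.9, 0.05, -0.225], 0], [[0.9, 0.05, -0.225], 0], [[0.9, 0.05, -0.225], 0], [[0.9, 0.05, -0.225], 0]]}}

```text
time_s: 15.35
eef_pos: [572.7, 209.8, 249.4]
tool_rot: [-179.9, 0.1, 80.5]
ft_force: [-0.3, 0.3, -0.5]
grip_width: 85.6
grasp_force: 0.0
```

```bash
python3 - <<'E'
from h import *
go([556,270,250],80.5)
T=T_wc('wrist');np.save('T8.npy',T);a=grab('wrist','w8.png');print(T[:3,3].round(1))
for l in('rod_head','ball_rod','short_rod','rack'): print(l,find(l,'wrist',T))
for d in manip.silhouettes('rod_head','wrist')[:2]:
    y,x=np.nonzero(d['region']);print(d['conf'],x.mean(),y.mean(),x.min(),x.max(),y.min(),y.max(),ray('wrist',x.mean(),y.mean(),160,T).round(1))
    r=cv2.minAreaRect(np.c_[x,y].astype('float32'));print(r)
print(proj('wrist',[558,355,168],T))
E
```

```text
t 15.35 pos [572.7 209.8 249.4] rot [-1.7993e+02  5.0000e-02  8.0510e+01] F [-0.3  0.3 -0.5] w 85.6 -> shift [ 0.1414 -0.066  -0.0015] spin 0.0
[587.6 292.7 391. ]
rod_head [(0.94, array([564.1, 350.6, 161. ]))]
ball_rod [(0.56, array([552. , 303.8, 146.3])), (0.48, array([521.7,  36.3,  61.3]))]
short_rod [(0.78, array([546.4, 251.2, 145.2])), (0.5, array([505.7,  50.1,  45.1]))]
rack [(0.74, array([559.9, 287. , 118.8]))]
0.7 250.33090004813093 306.66228140542273 186 310 251 371 [529.8 122.  160. ]
((247.7775421142578, 311.78826904296875), (122.9969711303711, 119.8654556274414), 1.080924153327942)
0.62 233.8544921875 21.890625 217 251 3 41 [562.6 350.3 160. ]
((233.71348571777344, 21.241573333740234), (41.445919036865234, 29.997941970825195), 57.9946174621582)
[224.44546709  14.71142097]
```

Call:
{"api": "carry_out", "payload": {"motion": [[[0.14, -0.085, 0.02], 0], [[0.14, -0.085, 0.02], 0], [[0.14, -0.085, 0.02], 0], [[0.14, -0.085, 0.02], 0]]}}

```text
time_s: 16.15
eef_pos: [549.1, 271.3, 242.4]
tool_rot: [180.0, 0.0, 80.5]
ft_force: [0.2, 0.1, 0.8]
grip_width: 85.6
grasp_force: 0.0
```

```bash
python3 - <<'E'
from h import *
go([556,270,250],80.5)
T=T_wc('wrist');np.save('T9.npy',T);a=grab('wrist','w9.png');print(T[:3,3].round(1))
for l in('rod_head','ball_rod'): print(l,find(l,'wrist',T))
for d in manip.silhouettes('rod_head','wrist')[:2]:
    y,x=np.nonzero(d['region']);print(d['conf'],x.min(),x.max(),y.min(),y.max(),ray('wrist',x.mean(),y.mean(),168,T).round(1))
p=proj('wrist',[563,351,168],T).astype(int);print(p)
x0,y0=p[0]-40,max(0,p[1]-40)
print(x0,y0);cv2.imwrite('pics/w9c.png',cv2.resize(a[y0:y0+120,x0:x0+120,::-1],(600,600),interpolation=cv2.INTER_CUBIC))
E
```

```text
t 16.15 pos [549.1 271.3 242.4] rot [1.7996e+02 1.0000e-02 8.0540e+01] F [0.2 0.1 0.8] w 85.6 -> shift [-0.0003  0.0175 -0.019 ] spin 0.001
[563.7 354.1 384. ]
rod_head [(0.87, array([561.2, 352.4, 167.5]))]
ball_rod [(0.96, array([550.1, 308.6, 142.7]))]
0.97 262 293 77 109 [560.7 354.9 168. ]
[282  98]
242 58
```

View pics/w9c.png

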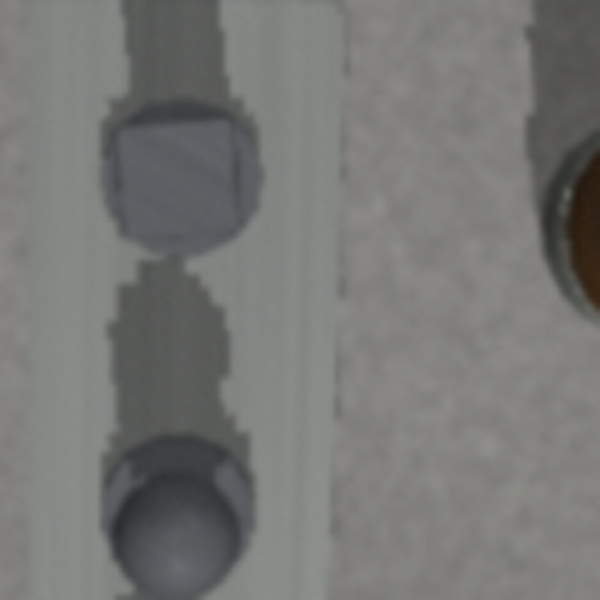

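The square head top is centred near crop (179,179), turned about 3° counter-clockwise from the tool, and its collar is at (182,178). The ball rod is well clear below it. Computing the grasp.

```bash
python3 - <<'E'
from h import *
T=np.load('T9.npy')
hd=ray('wrist',242+179/5,58+179/5,168,T);print(hd.round(1),ray('wrist',242+182/5,58+178/5,124,T).round(1))
go([559,354.5,180],83.5)
go([559,354.5,128],83.5)
E
```

```text
[560.8 354.6 168. ] [560.7 354.8 124. ]
t 16.35 pos [549.  271.4 242.3] rot [179.98  -0.    80.53] F [ 0.  -0.2 -0.1] w 85.6 -> shift [ 0.2089 -0.0096  0.1557] spin -0.099
t 16.35 pos [549.  271.4 242.3] rot [179.98  -0.    80.53] F [ 0.  -0.2 -0.1] w 85.6 -> shift [ 0.2089 -0.0096  0.2857] spin -0.099
```

Call:
{"api": "carry_out", "payload": {"motion": [[[0.209, -0.008, 0.1], -0.1], [[0.209, -0.008, 0.15], -0.1], [[0.209, -0.008, 0.15], -0.1], [[0.209, -0.008, 0.2], -0.1], [[0.209, -0.008, 0.25], -0.1], [[0.209, -0.008, 0.283], -0.1], [[0.209, -0.008, 0.283], -0.1], [[0.209, -0.008, 0.283], -0.1]]}}

```text
time_s: 17.35
eef_pos: [559.6, 355.1, 129.6]
tool_rot: [179.9, -0.0, 83.6]
ft_force: [-0.7, 0.7, 0.1]
grip_width: 85.5
grasp_force: 0.0
```

Call:
{"api": "carry_out", "payload": {"motion": [[[0, 0, 0], 0], [[0, 0, 0], 0], [[0, 0, 0], 0], [[0, 0, 0], 0], [[0, 0, 0], 0], [[0, 0, 0], 0], [[0, 0, 0], 0], [[0, 0, 0], 0]], "gripper": 1.0, "grip_force": 60}}

```text
time_s: 18.35
eef_pos: [559.3, 355.2, 129.2]
tool_rot: [180.0, -0.0, 83.6]
ft_force: [0.8, -0.5, 2.1]
grip_width: 15.7
grasp_force: 58.8
```

Call:
{"api": "carry_out", "payload": {"motion": [[[0, 0, -0.03], 0], [[0, 0, -0.08], 0], [[0, 0, -0.15], 0], [[0, 0, -0.22], 0], [[0, 0, -0.29], 0], [[0, 0, -0.36], 0], [[0, 0, -0.43], 0], [[0, 0, -0.43], 0], [[0, 0, -0.43], 0], [[0, 0, -0.43], 0]]}}

```text
time_s: 19.6
eef_pos: [558.3, 354.8, 298.7]
tool_rot: [-179.8, 0.1, 83.6]
ft_force: [-0.2, -0.3, -1.8]
grip_width: 15.3
grasp_force: 58.7
```

```bash
python3 - <<'E'
from h import *
go([505.3,-56.5,299],80.5)
grab('wrist','w10.png');T=T_wc('wrist')
for l in ('rod_head','rod_tip'):
  for d in manip.silhouettes(l,'wrist')[:2]:
    y,x=np.nonzero(d['region']);print(l,d['conf'],x.min(),x.max(),y.min(),y.max(),len(x))
print(proj('wrist',manip.sense()['eef_pos']+[0,0,-114+18.7-18.7],T))
E
```

```text
t 19.6 pos [558.3 354.8 298.7] rot [-1.7982e+02  1.0000e-01  8.3600e+01] F [-0.2 -0.3 -1.8] w 15.3 -> shift [-1.0367 -0.017   0.0012] spin 0.103
rod_head 0.69 261 303 192 328 4100
rod_head 0.22 260 307 338 363 1057
rod_tip 0.66 261 304 192 328 4078
rod_tip 0.61 343 389 149 196 1636
[282.31216829 196.94678056]
```

Call:
{"api": "carry_out", "payload": {"motion": [[[-0.06, 0, 0], 0], [[-0.16, 0, 0], 0], [[-0.28, 0, 0], 0], [[-0.4, 0, 0], 0], [[-0.52, -0.005, 0], 0], [[-0.64, -0.01, 0], 0], [[-0.76, -0.01, 0], 0], [[-0.86, -0.015, 0], 0], [[-0.92, -0.017, 0], 0], [[-0.95, -0.017, 0], 0], [[-0.95, -0.017, 0], 0]]}}

```text
time_s: 21.12
eef_pos: [509.9, -21.9, 300.8]
tool_rot: [-180.0, -0.0, 83.5]
ft_force: [0.7, 0.0, -2.3]
grip_width: 15.0
grasp_force: 58.6
```

```bash
python3 -c "
from h import *
go([505.3,-56.5,270],80.5)"
```

```text
t 21.12 pos [509.9 -21.9 300.8] rot [-1.7999e+02 -2.0000e-02  8.3540e+01] F [ 0.7  0.  -2.3] w 15.0 -> shift [-0.0873 -0.0018  0.0769] spin 0.101
```

Call:
{"api": "carry_out", "payload": {"motion": [[[-0.04, -0.001, 0], 0], [[-0.087, -0.002, 0.03], 0.1], [[-0.087, -0.002, 0.08], 0.1], [[-0.087, -0.002, 0.132], 0.1], [[-0.087, -0.002, 0.132], 0.1], [[-0.087, -0.002, 0.132], 0.1]]}}

```text
time_s: 21.88
eef_pos: [505.3, -56.1, 248.0]
tool_rot: [-180.0, -0.0, 80.6]
ft_force: [0.1, 0.4, -2.3]
grip_width: 15.3
grasp_force: 58.6
```

```bash
python3 - <<'E'
from h import *
go([505.3,-56.5,248],80.5)
T=T_wc('wrist');np.save('T11.npy',T);a=grab('wrist','w11.png');e=manip.sense()['eef_pos']
h=cv2.cvtColor(a,cv2.COLOR_RGB2HSV)
m=((h[...,0]>12)&(h[...,0]<32)&(h[...,1]>90)&(h[...,2]>50)).astype('uint8')
p=proj('wrist',[506,-56.5,120],T);print('guide exp',p,'tip exp',proj('wrist',e-[0,0,116],T),'shank at collar',proj('wrist',e-[0,0,15],T))
q=[proj('wrist',[506+i*20,-56.5+j*20,120],T).round(0) for i in(-1,1) for j in(-1,1)];print(q)
n,l,s,c=cv2.connectedComponentsWithStats(m);print([(s[i],c[i].round(1)) for i in range(1,n) if s[i,4]>60])
x0,x1,y0,y1=[int(v) for v in(p[0]-30,p[0]+30,p[1]-30,p[1]+32)]
print(x0,y0)
g=cv2.cvtColor(a,cv2.COLOR_RGB2GRAY)
for y in range(y0,y1,2): print(y,' '.join('%2d%s'%(g[y,x]//10,'#' if m[y,x] else ' ') for x in range(x0,x1,2)))
E
```

```text
t 21.88 pos [505.3 -56.1 248. ] rot [-1.7999e+02 -1.0000e-02  8.0610e+01] F [ 0.1  0.4 -2.3] w 15.3 -> shift [-0.0011  0.0001  0.    ] spin 0.004
guide exp [282.49643506 192.49698219] tip exp [282.02287062 196.74975954] shank at collar [281.66463294 254.72861949]
[array([264., 217.]), array([256., 174.]), array([308., 210.]), array([302., 167.])]
[(array([ 260,  159,   46,   55, 2055], dtype=int32), array([282.9, 184.1]))]
252 162
162 14  15  14  14  14  14  14  12  11# 11# 11# 11# 11# 11# 11# 11# 11# 11# 11# 11# 11# 11# 11# 11# 12# 14  14  14  14  14 
164 14  15  14  14  14  13  14  12  11# 11# 11# 11# 11# 11# 11# 11# 11# 11# 11# 11# 11# 11# 11# 11# 12# 14  14  14  14  14 
166 14  14  14  14  13   8   8   7#  7#  7#  7#  7#  7#  7#  7#  7#  7#  7#  7#  8#  8#  8#  8#  8#  9# 10  10  13  14  14 
168 14  15  14  14  12   5#  5#  5#  5#  5#  5#  5#  5#  5#  5#  5#  5#  5#  5#  5#  5#  5#  5#  5#  5#  5#  5# 10  14  14 
170 14  14  14  14  12   9#  9#  9#  9#  9# 10# 10#  7#  7#  7#  7#  6#  6#  8#  8#  8#  9#  9#  9#  8#  8#  7# 10  14  14 
172  6   7   6   6   8# 10# 10# 11# 10# 11# 1
[... 2477 characters left out ...]
# 11#  9#  4   4   5   5   5   5   5   5  10# 11# 11# 11# 11# 10# 11# 14  14  14 
214 15  14  15  15  15  14  14  14  14  11  10   8   4   4   5   5   5   5   5   6  12  13  13  13  13  13  13  14  14  14 
216 15  14  15  15  15  15  15  15  15  12  10   8   3   4   4   5   5   5   5   6  13  15  14  15  14  15  15  15  14  14 
218 15  15  15  15  15  15  14  15  15  14  10   7   4   4   5   5   5   5   5   5  13  15  14  15  15  15  15  15  14  14 
220 15  15  15  15  15  15  15  15  15  14  10   7   4   4   5   5   5   5   5   5  13  15  15  15  14  15  15  15  14  14 
222 15  15  15  15  15  15  15  15  15  14  10   6   4   4   5   5   5   5   5   5  12  15  15  15  15  15  15  15  14  15
```

Rod and guide block agree within about 0.5 mm in the image. Lowering into the upper guide, watching the force.

Call:
{"api": "carry_out", "payload": {"motion": [[[0, 0, 0.015], 0], [[0, 0, 0.03], 0], [[0, 0, 0.04], 0], [[0, 0, 0.05], 0], [[0, 0, 0.06], 0], [[0, 0, 0.06], 0], [[0, 0, 0.06], 0]]}}

```text
time_s: 22.8
eef_pos: [505.4, -56.2, 224.3]
tool_rot: [180.0, 0.0, 80.6]
ft_force: [-0.3, 0.5, -2.2]
grip_width: 15.3
grasp_force: 58.7
```

Call:
{"api": "carry_out", "payload": {"motion": [[[0, 0, 0.02], 0], [[0, 0, 0.04], 0], [[0, 0, 0.06], 0], [[0, 0, 0.08], 0], [[0, 0, 0.08], 0], [[0, 0, 0.08], 0]]}}

```text
time_s: 23.55
eef_pos: [505.5, -56.3, 192.3]
tool_rot: [180.0, 0.0, 80.6]
ft_force: [-0.6, -0.3, -2.4]
grip_width: 15.0
grasp_force: 58.8
```

Call:
{"api": "carry_out", "payload": {"motion": [[[0, 0, 0.015], 0], [[0, 0, 0.03], 0], [[0, 0, 0.045], 0], [[0, 0, 0.06], 0], [[0, 0, 0.06], 0]]}}

```text
time_s: 24.18
eef_pos: [504.8, -56.1, 167.3]
tool_rot: [-179.9, -0.0, 80.6]
ft_force: [0.3, 0.5, -2.6]
grip_width: 15.5
grasp_force: 58.8
```

The tip is inside the bushing with no contact force. Lowering the last 21 mm.

Call:
{"api": "carry_out", "payload": {"motion": [[[0, 0, 0.015], 0], [[0, 0, 0.03], 0], [[0, 0, 0.045], 0], [[0, 0, 0.053], 0], [[0, 0, 0.053], 0], [[0, 0, 0.053], 0], [[0, 0, 0.053], 0]]}}

```text
time_s: 25.05
eef_pos: [505.5, -56.3, 147.3]
tool_rot: [180.0, 0.0, 80.6]
ft_force: [-0.7, -0.4, -2.0]
grip_width: 15.2
grasp_force: 58.8
```

```bash
python3 - <<'E'
from h import *
go([505.3,-56.3,146.2],80.5)
T=T_wc('wrist');a=grab('wrist','w12.png');e=manip.sense()['eef_pos']
# collar bottom vs guide top seen from the wrist: print column of gray values along the rod axis
g=cv2.cvtColor(a,cv2.COLOR_RGB2GRAY);h=cv2.cvtColor(a,cv2.COLOR_RGB2HSV)
for n,z in(('collar low',135),('collar top',141),('guide top',120)):print(n,proj('wrist',[e[0],e[1],z],T).round(1),'front rim',proj('wrist',[e[0]+2,e[1]+13,z],T).round(1))
for c in (270,283,296): print(c,[(y,int(g[y,c]),int(h[y,c,1])) for y in range(130,300,4)])
b=grab('scene','s2.png')
for d in manip.silhouettes('rod_head','scene')[:2]:
    y,x=np.nonzero(d['region']);print('scene',d['conf'],x.min(),x.max(),y.min(),y.max())
Ts=T_wc('scene')
for z in(30,44,104,120,135,141):print(z,proj('scene',[e[0],e[1],z],Ts).round(1))
E
```

```text
t 25.05 pos [505.5 -56.3 147.3] rot [179.96   0.    80.6 ] F [-0.7 -0.4 -2. ] w 15.2 -> shift [-0.0001 -0.0005  0.0026] spin 0.003
collar low [280.9 256.5] front rim [280.6 234.3]
collar top [280.9 262. ] front rim [280.5 239.3]
guide top [281.  244.1] front rim [280.7 223.1]
270 [(130, 114, 4), (134, 114, 4), (138, 115, 4), (142, 115, 7), (146, 115, 7), (150, 114, 7), (154, 114, 7), (158, 114, 4), (162, 114, 7), (166, 129, 6), (170, 165, 6), (174, 165, 6), (178, 160, 6), (182, 115, 7), (186, 91, 133), (190, 125, 133), (194, 125, 134), (198, 125, 134), (202, 96, 135), (206, 60, 136), (210, 62, 140), (214, 81, 134), (218, 80, 134), (222, 81, 133), (226, 81, 137), (230, 111, 134), (234, 114, 135), (238, 103, 129), (242, 53, 18), (246, 76, 19), (250, 65, 15), (254, 57, 17), (258, 56, 13), (262, 56, 17), (266, 57, 17), (270, 56, 22), (274, 57, 21), (278, 55, 17), (282, 57, 17), (286, 58, 17), (290, 57, 17), (294, 58, 17), (298, 61, 16)]
283 [(130, 115, 7), (134, 114, 7), (138, 114, 4), (142, 114, 4), (146, 114, 4), (150, 114, 7), (154, 113, 4), (158, 115, 7), (162, 113, 4), (166, 114, 7)
[... 612 characters left out ...]
, 5), (158, 109, 5), (162, 110, 7), (166, 124, 6), (170, 159, 6), (174, 159, 5), (178, 152, 5), (182, 109, 7), (186, 74, 125), (190, 120, 134), (194, 120, 134), (198, 122, 132), (202, 100, 133), (206, 59, 133), (210, 61, 133), (214, 78, 136), (218, 79, 136), (222, 77, 136), (226, 111, 134), (230, 113, 134), (234, 114, 135), (238, 100, 125), (242, 61, 20), (246, 77, 16), (250, 59, 16), (254, 58, 17), (258, 58, 17), (262, 58, 17), (266, 58, 17), (270, 59, 16), (274, 58, 17), (278, 58, 17), (282, 59, 17), (286, 59, 17), (290, 59, 21), (294, 59, 21), (298, 64, 19)]
scene 0.68 274 284 179 225
30 [279.  233.5]
44 [279.  228.8]
104 [279.1 208.2]
120 [279.2 202.6]
135 [279.2 197.2]
141 [279.2 195. ]
```

The collar shows about 15 mm clear of the guide, the forces are just the rod's weight, and the tip is about 13 mm below the stage. Handing in.

```bash
python3 -c "
from cell import manip
print(manip.finish_job())"
```

```text
the job is handed in; nothing more can be done
None
```

The job is handed in at about 25 s: the mark measured within about 0.2 mm of the needle before the rod went in (not re-measured after), and the square-headed rod is held upright through guide and bushing, tip about 13 mm below the stage and collar about 15 mm above the guide; no verdict was returned.

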